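File a glass-scale case back into the packed rack

ROBOT

A 6-joint arm with a two-finger parallel gripper is mounted at the origin on the work surface. World frame = base frame: x ahead of the robot, y to its left, z up, the work surface at z = 0. Lengths are in m, angles in rad, forces in N, time in s.
With the tool pointing down it reaches from about 0.275 to 0.85 m from the base axis. Payload 19 kg.
Tool frame: the origin (TCP) lies midway between the tips of the shut fingers; the grasp point (between the pads) lies 19 mm behind it; z points along the fingers, y is the line along which they close (so a half turn about z gives the same grasp; the last joint's range is limited). The gripper opens to 85 mm and grips with 20 to 120 N. Pads are 22 mm wide; open, the fingers measure 114 mm over their backs; the gripper's body (76 mm by 85 mm) begins 54 mm behind the grasp point. The pads swing forward as they close: fully open they stand 13 mm farther back than shut.
Start: joints at [-1.401, 0.15, 1.437, -0, 1.554, -0.134], TCP at [0.172, -0.549, 0.231] pointing down, gripper open.
Joint ranges: [-2.8, 2.8], [-0.68, 2.1], [0.12, 2.68], [-1.39, 4.53], [0.16, 2.79], [-2.81, 2.81]. Speed limits (rad/s): [1.89, 1.89, 2.22, 3.01, 3.01, 3.01].

INTERFACE

Orientations are given as [roll, pitch, yaw] about the fixed x, y, z axes, in that order (R = Rz(yaw) Ry(pitch) Rx(roll)).
In Python, from plant import readout, viewer, ticket gives the robot as it stands. The module is installed in compiled form; this text tells all that it offers.
- The arm moves only by the tool carry_out, never from a script. Its argument "targets" is a list of rows, each a list of 4 numbers: the shift along the tool's x, y, z in cm, then the turn about the tool's z in rad. A call has 1 to 12 rows; each row is the pose to reach, as a shift and turn from the pose commanded when the call began, along the tool's axes at that moment; what a row does not reach only later rows make up. A row lasts 1/8 s, in which the tool goes at most 62.5 mm and 10.7 degrees, less where a joint would pass 70% of its speed; a pose out of reach is approached as far as the arm can. A call with a gripper value outside its range is refused whole. "fingers" is the closure, from -1 (fully open) to 1 (shut), set as the call begins (left out, the last holds). The fingers move at their own pace and stop on an object; "squeeze" is the grip in N (left out, the last holds). Time passes only in rows, so rows that repeat a pose let the fingers close. It gives the time, the measured TCP pose, the force, the opening and the grip force at its end, in the units of the state.
- readout.observe(): the state, without advancing time (a new reading comes with each control period).
- viewer.grab_frame(name): name is "scene" or "side" or "wrist"; returns a dict with "color" (420x560x3 uint8, red, green, blue), "vertical_fov" (degrees; the focal length in pixels is half the picture's height over the tangent of half this angle, whatever the lens; pixels are square), "cx", "cy" (the principal point, pixels), "world_to_cam" (4x4, takes a point from world to camera coordinates). Camera axes: x right, y down, z forward; pixel columns grow to the right and rows downward; lengths in m; the calibration is good to about 2 mm. A picture is of the moment at which its call begins. There is no depth.
- ticket.sign_off(): hands the job in; it is judged then, once.
The state is a dict: "t": time; "joint_positions": joint angles; "joint_velocities": joint speeds; "joint_efforts": joint torques, N m; "ee_pos": TCP position; "orientation": TCP orientation; "contact_force": force on the tool from outside, world axes, zero at the start; "wrist_torque": the same for the moment, N m; "opening": finger opening in m; "gripper_force": force on a finger pad.
Only numpy, scipy, OpenCV 4.12 (cv2) and the standard library are available. Lean on these libraries where they do the work, as an engineer would, in place of code of your own. Each camera call takes 0.05 s, during which the arm holds its last target. There are 200 camera calls.

TASK

File the loose glass-scale case back into the rack, directly next to the case with the index tab, on that case's follower side: slide the packed cases apart until they are solid against either end to make room, and set it down upright and fully home like its neighbours. Then push the follower in along its centre line until the whole row is closed up snug, with no gaps left, every case upright. Be gentle, the cases hold glass: don't squeeze the row hard or drop the case in, and leave the other things on the desk where they are.

Things in the scene. Friction and masses are not known exactly. Their poses are not given: they have to be found in the camera images.
- rack: Aluminium rack fixed to the desk: channel 62 mm wide, floor 10 mm above the desk, between rails 12 mm thick; with the rods on them they reach 35 mm high. Origin: desk level, mid-channel; x across, y along the row (channel y -165 to +170 mm) from end plate to follower. The upright end plate (top at 89 mm) is clamped fast, its face anywhere from y = -120 to -104 mm.
- follower_face (a point): Follower closing the row at +y: upright steel plate 56 mm wide, 5 thick, top 90 mm above the desk. Point: middle of its face to the row, 50 mm above the desk; axes as the rack's. Slides along y with about 3 N, stays where left; solid rear stop 220 mm from the end plate's face. Its shoe (30 mm long) wedges between the rails if pushed over about 10 mm off the centre line.
- follower_rib (a point): Rear (+y) edge of the follower's thumb rib, on its centre line, 60 mm above the desk. The rib is a fin behind the plate, 10 mm thick (x), reaching 32 mm back from the plate's row face, top 78 mm above the desk, as far back as the shoe below it (top 26 mm above the desk). Push here towards the end plate, or pinch the rib from above.
- loose_case_c (a point): The case to be filed: grey hard plastic case, upright by itself on the desk away from the rack. 56 mm wide (its x), 30 thick (its y), 84 high, about 160 g, edges rounded 3 mm. Point: its centre, 42 mm above its underside. May be turned half round. Gripped across its 56 mm width it can be lowered between two neighbours.
- tabbed_c (a point): The case in the row with the index tab: same size and colour as the others, but an upright tab 34 mm wide (x), 6 thick, rises 21 mm above the middle of its top. Second to fifth of the six in the row. Point: its centre, 42 mm above its underside (52 above the desk); axes as the rack's, +y towards the follower.
- case1_c (a point): Case in the row, always the first of the row, nearest the end plate; same kind and size as the loose case (56 x 30 x 84 mm, no tab). This point: its centre, 42 mm above its underside; axes as the rack's.
- case2_c (a point): Case in the row, somewhere in the middle of the row, order differs; same kind and size as the loose case (56 x 30 x 84 mm, no tab). This point: its centre, 42 mm above its underside; axes as the rack's.
- case3_c (a point): Case in the row, somewhere in the middle of the row, order differs; same kind and size as the loose case (56 x 30 x 84 mm, no tab). This point: its centre, 42 mm above its underside; axes as the rack's.
- case4_c (a point): Case in the row, somewhere in the middle of the row, order differs; same kind and size as the loose case (56 x 30 x 84 mm, no tab). This point: its centre, 42 mm above its underside; axes as the rack's.
- case5_c (a point): Case in the row, always the last of the row, nearest the follower; same kind and size as the loose case (56 x 30 x 84 mm, no tab). This point: its centre, 42 mm above its underside; axes as the rack's.
- loose_case: The same loose case; origin at the centre of its underside.
- case1: The same first case; origin at the centre of its underside. All six cases of the row stand upright about 0.5 mm apart and slide along the channel, about 1 N each; a gap of 0 to 17 mm is left between this case and the end plate, which differs from day to day.
- case5: The same last case; origin at the centre of its underside. A gap of 1 to 25 mm is left between it and the follower. The row opens just 10 mm more than the loose case's 30 mm when the cases either side of the opening are slid up solid: one lot against the end plate, the other against the follower at its rear stop (over 12 N is solid).
- mouse: Bystander: black computer mouse, 105 x 60 x 34 mm. Origin under its centre.
- loupe: Bystander: black eye loupe, 40 mm across, 46 mm high, standing. Origin under its centre.
- v_block: Bystander: steel V-block, 60 x 45 x 40 mm. Origin under its centre.
- caliper: Bystander: caliper lying flat, 235 mm long (its x), up to 12 mm high. Origin under its middle.
There are look-alikes about, which are no part of the job. Leave any orange or pink look-alike of the case5 alone. What is shaped like the part that bears case3_c but orange is not meant.

How it is judged:
By the outcome, as a careful person would: the job done as asked, in the order asked, and still so for the second after the job is handed in, with the robot touching nothing.
It also fails if it takes over 61 s, if anything falls off the work surface, if the arm or the gripper's body presses on something with over 40 N, if the wrist force passes 120 N, or if a joint passes its speed limit or range.

## Working session

There is one attempt and no reset: what is moved stays moved. The work goes in short steps, Python scripts to look and compute and a tool call to move; the robot and the scene stay as the last step left them, time stands still between calls to the robot, and variables do not carry over. Pictures are saved under pics/ and viewed, at most 10 in all, crops included, and the job is handed in when it is done.

Besides the shell and the picture viewer there is one more tool, called after "Call:" as name(argument=value, ...) on one line, values as JSON. carry_out: Moves the arm, as the interface text tells. Its arguments: {"type":"object","properties":{"targets":{"type":"array","items":{"type":"array","items":{"type":"number"}}},"fingers":{"type":"number"},"squeeze":{"type":"number"}},"required":["targets"]}

```bash
mkdir -p pics; python3 - <<'E'
from plant import readout, viewer
import cv2,numpy as np,pickle
print(readout.observe())
F={}
for n in ["scene","side","wrist"]:
    f=viewer.grab_frame(n);F[n]=f
    cv2.imwrite(f"pics/{n}0.png",cv2.cvtColor(f["color"],cv2.COLOR_RGB2BGR))
    print(n,f["vertical_fov"],f["cx"],f["cy"],np.round(f["world_to_cam"],3).tolist())
pickle.dump(F,open("f0.pkl","wb"))
E
```

```text
{'t': 0.0, 'joint_positions': array([-1.40101890e+00,  1.51000732e-01,  1.43803395e+00, -1.57053387e-05,
        1.55380177e+00, -1.34022945e-01]), 'joint_velocities': array([-0.00040113, -0.00143362,  0.00093826,  0.00010309, -0.00063249,
        0.00107248]), 'joint_efforts': array([-9.84042854e-04, -7.13044024e+01, -5.70858729e+01, -1.25869392e-04,
        8.66922695e-03,  2.45086665e-05]), 'ee_pos': array([ 0.17193163, -0.54843212,  0.23066562]), 'orientation': array([-3.14035791e+00, -1.50636567e-04,  3.03800557e-01]), 'contact_force': array([ 0.64037943,  0.25633216, -0.68872228]), 'wrist_torque': array([-0.02504158,  0.01181937,  0.04105847]), 'gripper_force': 0.0, 'opening': 0.08554772734865765}
scene 57.55823255826716 270.67320496326585 201.9966745861695 [[-0.581, 0.814, -0.003, 0.363], [0.584, 0.414, -0.698, -0.226], [-0.567, -0.407, -0.716, 1.116], [0.0, 0.0, 0.0, 1.0]]
side 51.664829700259205 276.40205007650854 207.67719461852928 [[-0.907, -0.42, -0.017, 0.488], [-0.294, 0.662, -0.689, 0.243], [0.301, -0.62, -0.724, 0.877], [0.0, 0.0, 0.0, 1.0]]
wrist 64.05612802758037 284.45932455687057 207.0115344087022 [[0.3, -0.954, -0.001, -0.575], [-0.915, -0.288, 0.282, -0.038], [-0.269, -0.083, -0.96, 0.379], [0.0, 0.0, 0.0, 1.0]]
```

View pics/scene0.png

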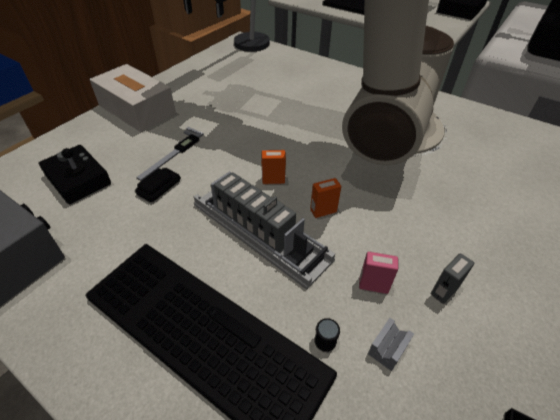

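View pics/side0.png

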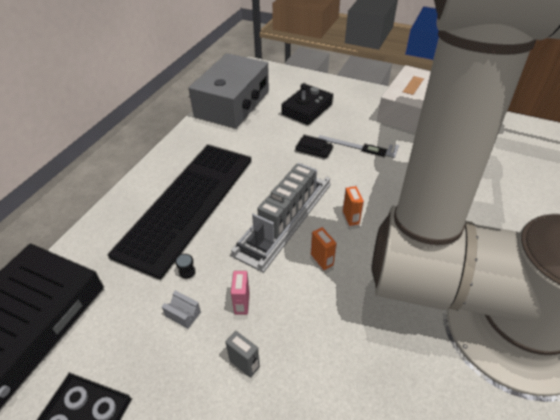

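The scene view shows the rack running from (200,195) to (330,265), with the follower at about (297,240). The loose grey case is at (453,278). In the side view, the rack runs from (320,180) to (240,250) and the loose case is at (243,352). I'll zoom in on both.

```bash
python3 - <<'E'
import cv2,numpy as np
a=cv2.imread("pics/scene0.png");b=cv2.imread("pics/side0.png")
z=lambda i,x,y,w,h,s:cv2.resize(i[y:y+h,x:x+w],None,fx=s,fy=s,interpolation=cv2.INTER_CUBIC)
A=z(a,190,165,150,120,5);cv2.imwrite("pics/c1.png",A)
B=z(b,230,155,105,115,5)
C=z(a,425,245,55,60,4.8);D=z(b,220,330,50,45,5)
o=np.zeros((575,800,3),np.uint8);o[:,:525]=B;o[:288,525:525+264]=C;o[300:525,525:775]=D
cv2.imwrite("pics/c2.png",o)
E
```

```text
(no output)
```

View pics/c1.png

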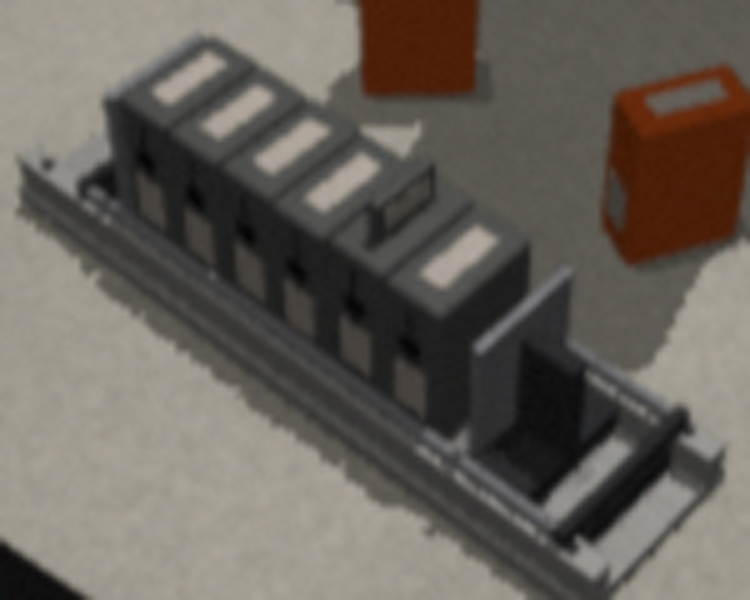

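View pics/c2.png

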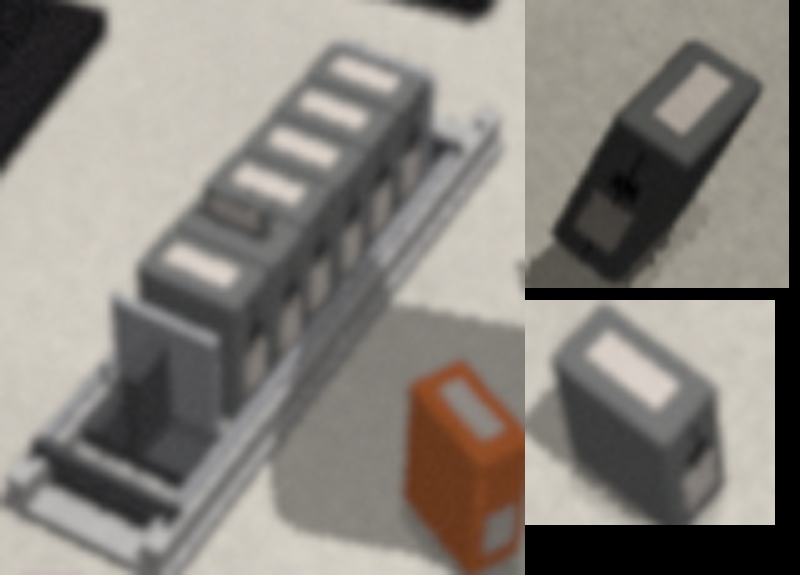

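In the zoomed crops the tabbed case is fifth and case5 sits right after it, next to the follower, so the loose case goes between those two. Next I'll find the white top labels by threshold and cast rays to the top planes.

```bash
cat > h.py <<'E'
import numpy as np,cv2
def ray(f,u,v,z):
    W=np.array(f["world_to_cam"]);R,t=W[:3,:3],W[:3,3];fl=f["color"].shape[0]/2/np.tan(np.radians(f["vertical_fov"]/2))
    d=R.T@np.array([(u-f["cx"])/fl,(v-f["cy"])/fl,1]);c=-R.T@t
    return c+d*(z-c[2])/d[2]
def blobs(f,x,y,w,h,th,s=8,amin=2,amax=200):
    g=f["color"][y:y+h,x:x+w].astype(np.float32).min(2)
    G=cv2.warpAffine(g,np.float32([[s,0,s/2-.5],[0,s,s/2-.5]]),(w*s,h*s),flags=cv2.INTER_CUBIC)
    c,_=cv2.findContours((G>th).astype(np.uint8),cv2.RETR_EXTERNAL,cv2.CHAIN_APPROX_NONE)
    o=[]
    for k in c:
        A=cv2.contourArea(k)/s/s
        if amin<A<amax:
            M=cv2.moments(k);q=cv2.boxPoints(cv2.minAreaRect(k))
            cv=lambda p:((p[0]-s/2+.5)/s+x,(p[1]-s/2+.5)/s+y)
            o.append((cv((M["m10"]/M["m00"],M["m01"]/M["m00"])),A,[cv(p) for p in q]))
    return o
E
python3 - <<'E'
from h import *
import pickle
F=pickle.load(open("f0.pkl","rb"))
for n,bx,z,th in [("scene",(205,168,90,58),.094,115),("scene",(440,250,35,25),.084,115),("side",(258,163,56,52),.094,150),("side",(230,332,32,25),.084,150)]:
    print(n)
    for c,A,q in blobs(F[n],*bx,th,amin=6):
        P=np.array([ray(F[n],*p,z) for p in q]);e=P[1]-P[0],P[2]-P[1];e=max(e,key=lambda v:np.linalg.norm(v))
        print(np.round(c,1),round(A,1),np.round(ray(F[n],*c,z)[:2]*1000,1),"len",np.round([np.linalg.norm(P[1]-P[0])*1e3,np.linalg.norm(P[2]-P[1])*1e3],1),"ang",round(np.degrees(np.arctan2(e[1],e[0])),1))
E
```

```text
scene
[207.4 222.2] 33.3 [ 654.6 -126.7] len [16.5 23.8] ang 41.5
[281.3 216. ] 82.4 [559.8 -20.9] len [36.4 14.3] ang 173.0
[258.1 201. ] 72.9 [553.3 -81.7] len [36.3 14.2] ang 173.0
[268.5 192. ] 40.8 [520.2 -79.9] len [23.7 18.8] ang 131.3
[247.8 193.7] 68.8 [ 548.8 -111.6] len [36.7 14.2] ang 173.6
[237.2 186.9] 64.0 [ 545.5 -142.1] len [35.7 14.6] ang 172.5
[227.3 180.1] 61.1 [ 541.5 -172.4] len [36.2 14.3] ang 172.9
scene
[472.  270.8] 32.2 [467.  315.8] len [11.2 23.2] ang 15.1
[459.5 265.1] 110.1 [467.6 294.6] len [36.1 12.9] ang 167.0
side
[311.6 211.1] 20.7 [471.  -48.4] len [34.7 11.7] ang -86.3
[269.9 207.6] 66.7 [562.  -20.1] len [15.6 37.1] ang 173.7
[312.  198.2] 8.7 [485.3 -87.1] len [23.7  5.7] ang -82.8
[283.3 191.4] 59.2 [555.6 -80.8] len [15.7 36.6] ang 174.0
[290.2 184. ] 57.4 [ 550.9 -110.8] len [16.  36.3] ang 173.7
[296.3 176.5] 53.1 [ 547.9 -141.2] len [15.9 36. ] ang 173.1
[302.6 169.4] 51.8 [ 543.8 -171.6] len [16.6 36. ] ang 175.1
side
[241.1 343.6] 134.9 [469.2 295.2] len [14.1 36.3] ang 166.8
```

The two views agree to about 2 mm. The rack's +y axis is at roughly 83.1° in the world frame. Case5 is at about (561,-20.5) mm and the loose case at about (468,295) mm with its width at -13°. I'll move above case5 first.

```bash
cat >> h.py <<'E'
from scipy.spatial.transform import Rotation as Ro
def go(x,y,z,yaw=None,deg=True):
    from plant import readout
    s=readout.observe();R=Ro.from_euler("xyz",s["orientation"]).as_matrix()
    d=R.T@(np.array([x,y,z])/1000-s["ee_pos"])*100
    tn=0 if yaw is None else -(np.radians(yaw)-s["orientation"][2])
    print("t",round(s["t"],2),"ee",np.round(s["ee_pos"]*1e3,1),"ori",np.round(np.degrees(s["orientation"]),2),"F",np.round(s["contact_force"],1),"shift",np.round(d,2),"turn",round(tn,3))
E
python3 -c "
from h import *
go(561,-21,200,83.1)"
```

```text
t 0.15 ee [ 172.  -548.5  230.8] ori [-1.7995e+02 -1.0000e-02  1.7410e+01] F [-0.8 -0.1 -0.1] shift [ 52.9  -38.69   3.12] turn -1.147
```

Call:
carry_out(targets=[[52.9, -38.7, 3.1, -1.147], [52.9, -38.7, 3.1, -1.147], [52.9, -38.7, 3.1, -1.147], [52.9, -38.7, 3.1, -1.147], [52.9, -38.7, 3.1, -1.147], [52.9, -38.7, 3.1, -1.147], [52.9, -38.7, 3.1, -1.147], [52.9, -38.7, 3.1, -1.147], [52.9, -38.7, 3.1, -1.147], [52.9, -38.7, 3.1, -1.147], [52.9, -38.7, 3.1, -1.147], [52.9, -38.7, 3.1, -1.147]], fingers=-1, squeeze=20)

```text
t: 1.65
ee_pos: [0.5616, -0.0193, 0.1995]
orientation: [-3.14, -0.0, 1.454]
contact_force: [-0.5, -0.1, -0.1]
opening: 0.0855
gripper_force: 0.0
```

```bash
python3 - <<'E'
from h import *
from plant import viewer
import pickle
go(561,-21,200,83.1)
f=viewer.grab_frame("wrist");pickle.dump(f,open("w1.pkl","wb"))
W=np.array(f["world_to_cam"]);print(np.round(-W[:3,:3].T@W[:3,3],3),np.round(W[2,:3],2))
cv2.imwrite("pics/w1.png",cv2.cvtColor(f["color"],cv2.COLOR_RGB2BGR))
E
```

```text
t 1.65 ee [561.6 -19.3 199.5] ori [-1.7993e+02 -2.0000e-02  8.3280e+01] F [-0.5 -0.1 -0.1] shift [-0.18 -0.04 -0.05] turn 0.003
[0.569 0.051 0.342] [-0.03 -0.28 -0.96]
```

View pics/w1.png

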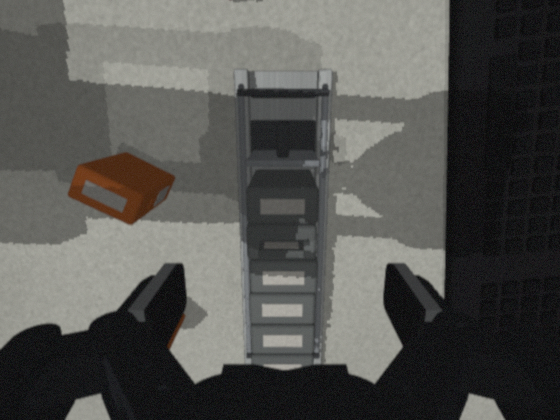

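The wrist view shows the rack vertical in the picture, with the rear-stop rod at row 92, the follower plate top at row 160 and the rib at (283,140). The case5 label is at (283,207), the tab at (281,243), and the other labels are at rows 278, 310 and 341.

```bash
python3 - <<'E'
from h import *
import pickle
f=pickle.load(open("w1.pkl","rb"))
for bx,th in [((252,195,62,24),95),((252,266,62,88),130)]:
  for c,A,q in blobs(f,*bx,th,amin=60,amax=2000):
    print(np.round(c,1),round(A,1),np.round(ray(f,*c,.094)[:2]*1000,1))
u=np.array([.1199,.9928])
for nm,u0,v0,z in [("plate top front L",247,165,.09),("plate top front R",319,165,.09),("plate top back",283,157,.09),("c5 front edge",283,222,.094),("c5 rear edge",283,190,.094),("tab",281,243,.115),("rod L",239,92,.035),("rod R",327,92,.035),("rib rear top",283,124,.078),("railL z20 at 70",235,72,.03),("railR",331,72,.03)]:
    p=ray(f,u0,v0,z)[:2]*1e3; print(nm,np.round(p,1),"along",round(p@u,1),"across",round(p@[u[1],-u[0]],1))
g=f["color"].min(2); print("col",g[150:235,283].tolist())
E
```

```text
[282.3 340.6] 440.1 [ 544.5 -140.9]
[281.7 309.9] 487.4 [ 547.6 -110.5]
[282. 280.] 347.4 [551.2 -82.6]
plate top front L [536.1  14.1] along 78.3 across 530.6
plate top front R [590.1   7.8] along 78.5 across 584.9
plate top back [563.8  16.9] along 84.4 across 557.7
c5 front edge [558.  -32.7] along 34.4 across 557.9
c5 rear edge [561.   -7.3] along 60.0 across 557.8
tab [555.6 -41.5] along 25.4 across 556.5
rod L [531.4  69.7] along 132.9 across 519.2
rod R [607.   60.8] along 133.2 across 595.4
rib rear top [566.5  40.3] along 107.9 across 557.6
railL z20 at 70 [529.8  86.6] along 149.5 across 515.6
railR [612.4  76.9] along 149.8 across 598.8
col [36, 36, 26, 31, 36, 36, 32, 44, 48, 52, 61, 66, 71, 68, 67, 65, 71, 75, 73, 62, 50, 43, 45, 45, 44, 43, 41, 42, 47, 44, 45, 43, 40, 40, 44, 42, 47, 44, 45, 49, 53, 50, 53, 53, 46, 56, 50, 51, 67, 74, 87, 89, 92, 89, 89, 88, 90, 90, 90, 89, 88, 88, 87, 81, 70, 56, 49, 52, 52, 48, 50, 51, 46, 43, 46, 48, 49, 51, 52, 49, 51, 53, 56, 52, 52]
```

```bash
python3 -c "
from h import *
go(559.3,-20.2,50,83.1)"
```

```text
t 1.7 ee [561.  -20.4 199.7] ori [-179.94   -0.     83.22] F [-0.8 -0.4  0.4] shift [ 0.   -0.16 14.97] turn 0.002
```

Call:
carry_out(targets=[[0, -0.2, 5, 0.002], [0, -0.2, 9, 0.002], [0, -0.2, 12, 0.002], [0, -0.2, 14, 0.002], [0, -0.2, 15, 0.002], [0, -0.2, 15, 0.002]])

```text
t: 2.45
ee_pos: [0.5587, -0.0214, 0.0503]
orientation: [-3.141, -0.0, 1.448]
contact_force: [0.1, -0.3, 0.3]
opening: 0.0853
gripper_force: 0.0
```

Call:
carry_out(targets=[[0, 0, 0, 0], [0, 0, 0, 0], [0, 0, 0, 0], [0, 0, 0, 0], [0, 0, 0, 0], [0, 0, 0, 0]], fingers=1, squeeze=20)

```text
t: 3.2
ee_pos: [0.5595, -0.021, 0.0513]
orientation: [3.14, 0.0, 1.449]
contact_force: [-1.5, -0.3, 7.1]
opening: 0.0561
gripper_force: 21.8
```

Gripped at 56 mm. Now I'll drag case5 towards the follower.

Call:
carry_out(targets=[[0.3, 0, -0.05, 0], [0.6, 0, -0.1, 0], [0.9, 0, -0.1, 0], [1.2, 0, -0.1, 0], [1.5, 0, -0.1, 0], [1.8, 0, -0.1, 0], [2.1, 0, -0.1, 0], [2.4, 0, -0.1, 0], [2.6, 0, -0.1, 0], [2.8, 0, -0.1, 0], [2.9, 0, -0.1, 0], [2.9, 0, -0.1, 0]])

```text
t: 4.7
ee_pos: [0.5625, 0.0081, 0.0513]
orientation: [-3.142, -0.0, 1.449]
contact_force: [-1.1, -1.9, -0.3]
opening: 0.0555
gripper_force: 21.8
```

Call:
carry_out(targets=[[0.1, 0, 0, 0], [0.2, 0, 0, 0], [0.3, 0, 0, 0], [0.4, 0, 0, 0], [0.4, 0, 0, 0]])

```text
t: 5.32
ee_pos: [0.563, 0.012, 0.0513]
orientation: [-3.141, -0.0, 1.449]
contact_force: [-1.5, -0.9, -0.1]
opening: 0.056
gripper_force: 21.9
```

Call:
carry_out(targets=[[0.1, 0, 0, 0], [0.2, 0, 0, 0], [0.3, 0, 0, 0], [0.4, 0, 0, 0]])

```text
t: 5.82
ee_pos: [0.5631, 0.0135, 0.0514]
orientation: [-3.141, 0.004, 1.449]
contact_force: [-7.5, -30.5, 3.2]
opening: 0.056
gripper_force: 22.2
```

```bash
python3 - <<'E'
from h import *
from plant import viewer
import pickle
go(561,-21,200,83.1)
f=viewer.grab_frame("scene");pickle.dump(f,open("s2.pkl","wb"))
cv2.imwrite("pics/s2.png",cv2.resize(cv2.cvtColor(f["color"],cv2.COLOR_RGB2BGR)[160:285,190:340],None,fx=4.5,fy=4.5,interpolation=cv2.INTER_CUBIC))
E
```

```text
t 5.83 ee [563.1  13.5  51.4] ori [-179.97    0.24   83.  ] F [ -7.5 -30.5   3.2] shift [ -3.51   0.2  -14.85] turn -0.002
```

View pics/s2.png

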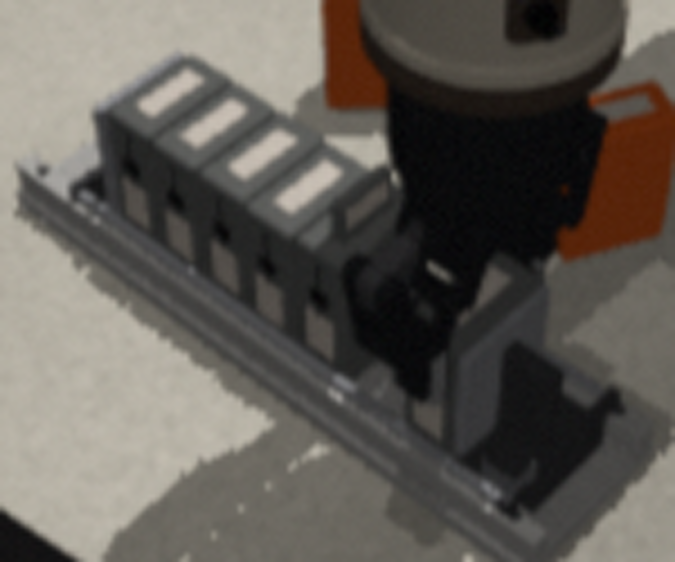

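Case5 and the follower are now solid on the rear stop, and the gap behind the tabbed case is open. I'll ease off the push, release, and rise.

Call:
carry_out(targets=[[-0.15, 0, 0, 0], [-0.22, 0, 0, 0]])

```text
t: 6.12
ee_pos: [0.5631, 0.013, 0.0513]
orientation: [-3.141, 0.001, 1.448]
contact_force: [-2.2, -5.4, 0.6]
opening: 0.0559
gripper_force: 22.0
```

Call:
carry_out(targets=[[0, 0, 0, 0], [0, 0, 0, 0], [0, 0, 0, 0], [0, 0, 0, 0]], fingers=-1)

```text
t: 6.62
ee_pos: [0.5633, 0.0138, 0.0513]
orientation: [3.142, -0.0, 1.449]
contact_force: [0.3, 0.2, 0.2]
opening: 0.0851
gripper_force: 0.0
```

```bash
python3 -c "
from h import *
go(.1199*80.9+.9928*557.7,.9928*80.9-.1199*557.7,50,83.1)
s=16.4;go(.1199*s+.9928*557.7,.9928*s-.1199*557.7,50,83.1)"
```

```text
t 6.62 ee [563.3  13.8  51.3] ori [ 1.800e+02 -1.000e-02  8.302e+01] F [0.3 0.2 0.2] shift [-0.04  0.02  0.13] turn -0.001
t 6.62 ee [563.3  13.8  51.3] ori [ 1.800e+02 -1.000e-02  8.302e+01] F [0.3 0.2 0.2] shift [-6.49  0.03  0.13] turn -0.001
```

Call:
carry_out(targets=[[-1.5, 0, -0.3, 0], [-3.5, 0, -0.3, 0], [-5.3, 0, -0.3, 0], [-6.2, 0, -0.2, 0], [-6.45, 0, 0, 0], [-6.45, 0, 0, 0]])

```text
t: 7.38
ee_pos: [0.5553, -0.0503, 0.0511]
orientation: [-3.141, -0.0, 1.449]
contact_force: [-0.3, 0.1, 0.2]
opening: 0.0855
gripper_force: 0.0
```

Call:
carry_out(targets=[[0, 0, 0, 0], [0, 0, 0, 0], [0, 0, -0.1, 0], [0, 0, -0.1, 0], [0, 0, -0.1, 0]], fingers=1)

```text
t: 8.0
ee_pos: [0.5554, -0.0503, 0.0523]
orientation: [-3.142, -0.0, 1.449]
contact_force: [0.8, 0.2, -2.0]
opening: 0.0556
gripper_force: 24.6
```

Call:
carry_out(targets=[[-0.15, 0, 0, 0], [-0.3, 0, 0, 0], [-0.3, 0, 0, 0]])

```text
t: 8.38
ee_pos: [0.555, -0.0533, 0.0523]
orientation: [-3.142, -0.0, 1.449]
contact_force: [0.6, 3.0, -1.6]
opening: 0.0558
gripper_force: 24.7
```

Call:
carry_out(targets=[[-0.1, 0, 0, 0], [-0.2, 0, 0, 0]])

```text
t: 8.62
ee_pos: [0.5548, -0.0553, 0.0523]
orientation: [-3.142, -0.0, 1.449]
contact_force: [0.3, 4.3, -1.2]
opening: 0.0557
gripper_force: 24.7
```

Call:
carry_out(targets=[[-0.1, 0, 0, 0], [-0.1, 0, 0, 0]])

```text
t: 8.88
ee_pos: [0.5547, -0.0556, 0.0523]
orientation: [-3.141, -0.001, 1.449]
contact_force: [0.8, 12.2, -1.0]
opening: 0.0556
gripper_force: 24.7
```

Call:
carry_out(targets=[[-0.1, 0, 0, 0], [-0.1, 0, 0, 0]])

```text
t: 9.12
ee_pos: [0.5546, -0.0556, 0.0523]
orientation: [-3.141, -0.003, 1.449]
contact_force: [2.4, 21.6, 0.8]
opening: 0.0557
gripper_force: 24.8
```

Call:
carry_out(targets=[[0.15, 0, 0, 0], [0.2, 0, 0, 0]])

```text
t: 9.38
ee_pos: [0.5547, -0.0555, 0.0523]
orientation: [-3.141, 0.0, 1.449]
contact_force: [-0.0, 0.2, -1.5]
opening: 0.0563
gripper_force: 24.6
```

Call:
carry_out(targets=[[0, 0, 0, 0], [0, 0, 0, 0], [0, 0, 0, 0], [0, 0, 0, 0], [0, 0, -4, 0], [0, 0, -9, 0], [0, 0, -14, 0], [0, 0, -14, 0]], fingers=-1)

```text
t: 10.38
ee_pos: [0.5562, -0.0556, 0.1963]
orientation: [3.135, 0.001, 1.449]
contact_force: [0.2, 1.0, -0.6]
opening: 0.0854
gripper_force: 0.0
```

```bash
python3 - <<'E'
from h import *
from plant import viewer
import pickle
F={n:viewer.grab_frame(n) for n in ["scene","side","wrist"]};pickle.dump(F,open("f3.pkl","wb"))
u=np.array([.1199,.9928]);v=np.array([.9928,-.1199])
for n,bx,z,th in [("scene",(205,168,110,75),.094,115),("side",(240,163,74,72),.094,150),("wrist",(245,150,75,250),.094,90)]:
    print(n)
    for c,A,q in blobs(F[n],*bx,th,amin=30,amax=1500):
        p=ray(F[n],*c,z)[:2]*1e3
        if abs(p@v-558)<5: print(np.round(c,1),round(A,1),np.round([p@u,p@v],1))
go(468.4,294.9,200,76.9)
f=F["wrist"]; cv2.imwrite("pics/w3.png",cv2.cvtColor(f["color"],cv2.COLOR_RGB2BGR))
E
```

```text
scene
[246.  192.5] 77.8 [-50.1 558.2]
[235.8 185.9] 75.6 [-80.  558.5]
[226.  179.3] 72.6 [-110.1  558.3]
side
[291.4 182.8] 54.2 [-49.1 560. ]
[297.2 175.5] 52.0 [-78.9 561. ]
[304.7 169.1] 39.7 [-108.9  556.8]
[309.  164.8] 37.5 [-128.5  555.4]
wrist
[284.7 311.5] 1383.9 [-77.4 556.8]
[282.7 282.3] 1299.1 [-50.7 555.3]
t 10.53 ee [554.4 -55.2 191.4] ori [-1.7994e+02 -1.0000e-02  8.3010e+01] F [ 0.2  1.2 -0.5] shift [ 33.71 -12.8   -0.84] turn 0.107
```

View pics/w3.png

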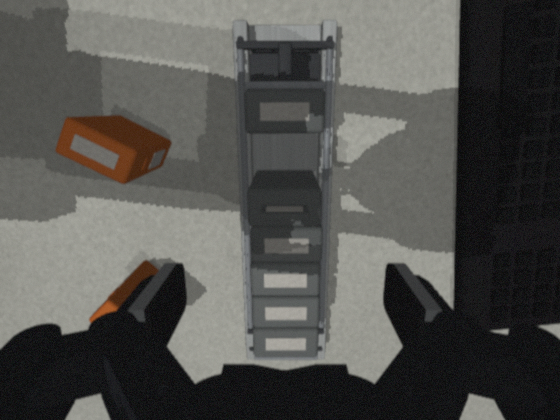

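The gap is open: case5 is at (285,111) against the follower, and the tabbed case is at (285,200). The five cases to the end-plate side are closed up. Now the loose case. I'll go above it and check the grasp point with the wrist camera.

Call:
carry_out(targets=[[33.7, -12.8, -0.8, 0.107], [33.7, -12.8, -0.8, 0.107], [33.7, -12.8, -0.8, 0.107], [33.7, -12.8, -0.8, 0.107], [33.7, -12.8, -0.8, 0.107], [33.7, -12.8, -0.8, 0.107], [33.7, -12.8, -0.8, 0.107], [33.7, -12.8, -0.8, 0.107], [33.7, -12.8, -0.8, 0.107]])

```text
t: 11.65
ee_pos: [0.469, 0.2937, 0.1999]
orientation: [-3.141, 0.001, 1.34]
contact_force: [0.5, 0.9, 0.6]
opening: 0.0854
gripper_force: 0.0
```

```bash
python3 - <<'E'
from h import *
from plant import viewer
import pickle
F=pickle.load(open("f3.pkl","rb"))["wrist"];u=np.array([.1199,.9928]);v=np.array([.9928,-.1199])
for nm,a,b,z in [("c5 top rear",285,87,.094),("c5 top front edge",285,132,.094),("c5 label",285,111,.094),("tab case top rear",285,187,.094),("c4 lab",285,245,.094)]:
    p=ray(F,a,b,z)[:2]*1e3;print(nm,np.round([p@u,p@v],1))
f=viewer.grab_frame("wrist");pickle.dump(f,open("w4.pkl","wb"))
for c,A,q in blobs(f,180,120,220,180,135,amin=200,amax=2500):
    P=np.array([ray(f,*p,.084) for p in q]);e=max((P[1]-P[0],P[2]-P[1]),key=np.linalg.norm)
    print(np.round(c,1),round(A),np.round(ray(f,*c,.084)[:2]*1e3,1),round(np.degrees(np.arctan2(e[1],e[0])),1),round(np.linalg.norm(e)*1e3,1))
go(468.4,294.9,45,76.9)
cv2.imwrite("pics/w4.png",cv2.cvtColor(f["color"],cv2.COLOR_RGB2BGR))
E
```

```text
c5 top rear [ 96.6 557.2]
c5 top front edge [ 66.8 557.1]
c5 label [ 81.  557.2]
tab case top rear [ 27.3 557.1]
c4 lab [-18.5 557.1]
t 11.7 ee [469.1 293.7 200.1] ori [-1.7998e+02  1.0000e-02  7.6790e+01] F [-0.  -0.8 -0. ] shift [ 0.1  -0.09 15.51] turn -0.002
```

View pics/w4.png

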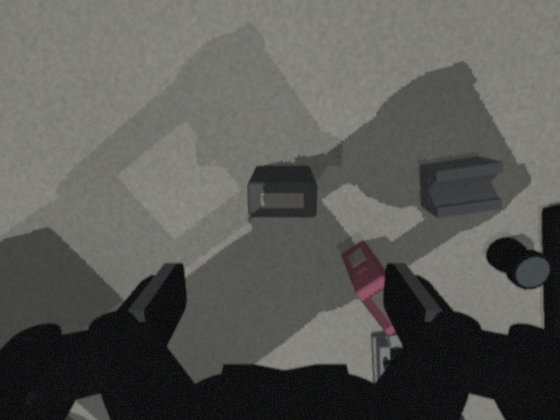

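The wrist view shows the loose case top centred at about (283,200), aligned with the fingers. The pink look-alike is at about (365,270). I'll check that the right finger clears it.

```bash
python3 - <<'E'
from h import *
import pickle
F=pickle.load(open("f0.pkl","rb"));f=pickle.load(open("w4.pkl","rb"))
c,a=np.array([468.4,294.9]),np.radians(-13.1);w=np.array([np.cos(a),np.sin(a)]);n=np.array([-w[1],w[0]])
for nm,g,z in [("scene",F["scene"],None),("side",F["side"],None)]:
    I=cv2.cvtColor(g["color"],cv2.COLOR_RGB2HSV);m=cv2.inRange(I,(155,90,60),(179,255,255))
    k=max(cv2.findContours(m,0,1)[0],key=cv2.contourArea)[:,0]
    for zz in (0,.084):
        P=np.array([ray(g,*p,zz)[:2]*1e3-c for p in k]);print(nm,zz,"w",np.round([ (P@w).min(),(P@w).max()]),"n",np.round([(P@n).min(),(P@n).max()]))
for p in [(249,217),(316,217),(316,185),(250,185),(283,200)]:
    d=ray(f,*p,.084)[:2]*1e3-c;print(p,np.round([d@w,d@n],1))
E
```

```text
scene 0 w [  1. 115.] n [-155.  -71.]
scene 0.084 w [ 67. 166.] n [-125.  -52.]
side 0 w [ 72. 160.] n [-164.  -78.]
side 0.084 w [ 35. 114.] n [-122.  -46.]
(249, 217) [-28.6 -14.2]
(316, 217) [ 25.6 -14.3]
(316, 185) [24.9 12.2]
(250, 185) [-27.   12.2]
(283, 200) [-1.1 -0. ]
```

The pink case is more than 45 mm away from the finger path, so it's clear. Descend.

Call:
carry_out(targets=[[0.05, -0.15, 5, 0], [0.05, -0.15, 9, 0], [0.05, -0.15, 12, 0], [0.05, -0.15, 14.5, 0], [0.05, -0.15, 15.5, 0], [0.05, -0.15, 15.5, 0]])

```text
t: 12.45
ee_pos: [0.4676, 0.2952, 0.0454]
orientation: [-3.141, 0.0, 1.341]
contact_force: [-0.9, -0.2, -0.1]
opening: 0.0856
gripper_force: 0.0
```

Call:
carry_out(targets=[[0, 0, 0, 0], [0, 0, 0, 0], [0, 0, 0, 0], [0, 0, 0, 0], [0, 0, 0, 0]], fingers=1, squeeze=25)

```text
t: 13.08
ee_pos: [0.4679, 0.2958, 0.0464]
orientation: [3.14, -0.001, 1.342]
contact_force: [-0.9, -1.6, 7.2]
opening: 0.0557
gripper_force: 28.9
```

Call:
carry_out(targets=[[0, 0, -2, 0], [0, 0, -5, 0], [0, 0, -10, 0], [0, 0, -15, 0], [0, 0, -16, 0], [0, 0, -16, 0]])

```text
t: 13.82
ee_pos: [0.4674, 0.2956, 0.2055]
orientation: [3.141, -0.001, 1.342]
contact_force: [0.1, 0.9, -1.9]
opening: 0.0559
gripper_force: 28.0
```

```bash
python3 -c "
from h import *
s=46.5;go(.1199*s+.9928*557.7,.9928*s-.1199*557.7,200,83.1)"
```

```text
t 13.82 ee [467.4 295.6 205.5] ori [ 1.7997e+02 -3.0000e-02  7.6880e+01] F [ 0.1  0.9 -1.9] shift [-28.72  16.13   0.54] turn -0.109
```

Call:
carry_out(targets=[[-4, 2.3, 0.1, -0.015], [-9, 5.1, 0.2, -0.04], [-14, 7.9, 0.3, -0.06], [-19, 10.7, 0.4, -0.08], [-23.5, 13.2, 0.5, -0.1], [-26.5, 15, 0.5, -0.109], [-28.2, 15.9, 0.5, -0.109], [-28.65, 16.13, 0.5, -0.109], [-28.65, 16.13, 0.5, -0.109], [-28.65, 16.13, 0.5, -0.109]])

```text
t: 15.08
ee_pos: [0.5592, -0.019, 0.2002]
orientation: [-3.141, -0.0, 1.452]
contact_force: [-0.0, 0.0, -2.2]
opening: 0.0553
gripper_force: 27.9
```

```bash
python3 - <<'E'
from h import *
from plant import viewer
s=47;go(.1199*s+.9928*557.7,.9928*s-.1199*557.7,100,83.1)
fs=[]
for n,(x,y,w,h) in [("scene",(190,130,160,150)),("side",(220,120,120,150))]:
    f=viewer.grab_frame(n)["color"];fs.append(cv2.resize(cv2.cvtColor(f,cv2.COLOR_RGB2BGR)[y:y+h,x:x+w],None,fx=2.8,fy=3,interpolation=cv2.INTER_CUBIC))
cv2.imwrite("pics/s5.png",np.hstack(fs))
E
```

```text
t 15.07 ee [559.2 -19.  200.2] ori [-1.7999e+02 -2.0000e-02  8.3190e+01] F [-0.   0.  -2.2] shift [-0.12  0.02 10.02] turn 0.001
```

Call:
carry_out(targets=[[-0.05, 0.02, 3, 0.001], [-0.1, 0.02, 5, 0.001], [-0.1, 0.02, 6, 0.001], [-0.1, 0.02, 6.8, 0.001], [-0.1, 0.02, 7.5, 0.001], [-0.1, 0.02, 7.5, 0.001]])

```text
t: 15.92
ee_pos: [0.5595, -0.021, 0.1252]
orientation: [-3.141, -0.0, 1.45]
contact_force: [0.5, 0.6, -2.6]
opening: 0.0557
gripper_force: 27.8
```

Call:
carry_out(targets=[[0, 0, 1, 0], [0, 0, 2, 0], [0, 0, 3, 0], [0, 0, 4, 0], [0, 0, 4, 0]])

```text
t: 16.55
ee_pos: [0.5591, -0.021, 0.0843]
orientation: [-3.14, -0.0, 1.45]
contact_force: [0.4, 0.4, -1.8]
opening: 0.0556
gripper_force: 27.8
```

Call:
carry_out(targets=[[0, 0, 0.6, 0], [0, 0, 1.2, 0], [0, 0, 1.8, 0], [0, 0, 2.3, 0], [0, 0, 2.5, 0], [0, 0, 2.5, 0]])

```text
t: 17.3
ee_pos: [0.5595, -0.021, 0.0602]
orientation: [-3.141, -0.0, 1.45]
contact_force: [0.2, -0.7, -1.6]
opening: 0.0556
gripper_force: 27.9
```

Call:
carry_out(targets=[[0, 0, 0.1, 0], [0, 0, 0.2, 0], [0, 0, 0.2, 0]])

```text
t: 17.68
ee_pos: [0.5595, -0.0211, 0.0583]
orientation: [-3.142, -0.0, 1.45]
contact_force: [-0.2, 0.5, -1.6]
opening: 0.0554
gripper_force: 27.9
```

Call:
carry_out(targets=[[0, 0, 0.1, 0], [0, 0, 0.1, 0]])

```text
t: 17.92
ee_pos: [0.5595, -0.021, 0.0572]
orientation: [-3.141, -0.0, 1.45]
contact_force: [-0.2, 0.8, -2.1]
opening: 0.0557
gripper_force: 27.9
```

Call:
carry_out(targets=[[0, 0, 0.05, 0], [0, 0, 0.1, 0], [0, 0, 0.1, 0]])

```text
t: 18.3
ee_pos: [0.5595, -0.0211, 0.0565]
orientation: [3.142, -0.0, 1.45]
contact_force: [-2.1, 0.6, 1.8]
opening: 0.0557
gripper_force: 28.2
```

Call:
carry_out(targets=[[0, 0, 0.05, 0], [0, 0, 0.05, 0]])

```text
t: 18.55
ee_pos: [0.5596, -0.0211, 0.0564]
orientation: [3.141, -0.0, 1.45]
contact_force: [-5.5, 0.6, 9.5]
opening: 0.056
gripper_force: 29.1
```

The case is seated: contact at TCP z = 56.4 mm, as expected. Release, rise, and move behind the follower rib.

Call:
carry_out(targets=[[0, 0, -0.05, 0], [0, 0, -0.05, 0], [0, 0, -0.05, 0], [0, 0, -0.05, 0], [0, 0, -3, 0], [0, 0, -7, 0], [0, 0, -9, 0], [0, 0, -9, 0]], fingers=-1)

```text
t: 19.55
ee_pos: [0.5602, -0.0211, 0.1471]
orientation: [3.139, 0.0, 1.45]
contact_force: [-0.1, -0.5, 0.0]
opening: 0.0853
gripper_force: 0.0
```

Call:
carry_out(targets=[[2, 0, 0, 0], [5, 0, 0, 0], [8, 0, 0, 0], [10, 0, 0, 0], [10.3, 0, 0, 0], [10.3, 0, 0, 0]], fingers=1)

```text
t: 20.3
ee_pos: [0.5718, 0.0811, 0.1455]
orientation: [-3.141, 0.0, 1.45]
contact_force: [-0.8, 0.6, 0.8]
opening: -0.0
gripper_force: 0.0
```

```bash
python3 - <<'E'
from h import *
from plant import viewer
import pickle
s=150;go(.1199*s+.9928*557.7,.9928*s-.1199*557.7,50,83.1)
S=viewer.grab_frame("scene");D=viewer.grab_frame("side");pickle.dump((S,D),open("f6.pkl","wb"))
fs=[cv2.resize(cv2.cvtColor(f["color"],cv2.COLOR_RGB2BGR)[y:y+h,x:x+w],None,fx=3,fy=3.5,interpolation=cv2.INTER_CUBIC) for f,(x,y,w,h) in [(S,(190,130,150,150)),(D,(225,130,115,150))]]
cv2.imwrite("pics/s6.png",np.hstack(fs))
E
```

```text
t 20.3 ee [571.8  81.1 145.5] ori [-1.7997e+02  1.0000e-02  8.3090e+01] F [-0.8  0.6  0.8] shift [ 0.09 -0.02  9.55] turn -0.0
```

View pics/s6.png

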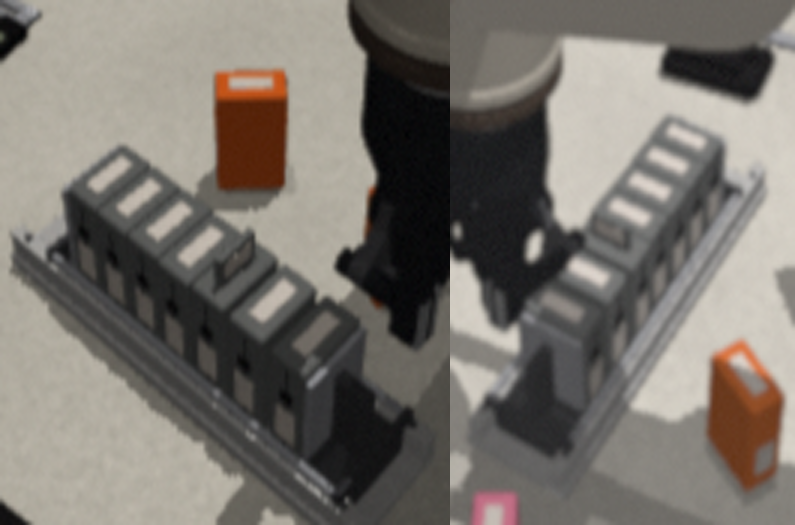

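The loose case stands upright and level between the tabbed case and case5, with small gaps on either side. Now I'll lower behind the rib and push.

Call:
carry_out(targets=[[0.5, 0, 3, 0], [0.5, 0, 6, 0], [0.5, 0, 8.5, 0], [0.5, 0, 9.5, 0], [0.5, 0, 9.5, 0]])

```text
t: 21.02
ee_pos: [0.5725, 0.0857, 0.0508]
orientation: [-3.141, 0.0, 1.449]
contact_force: [0.8, 0.2, 0.1]
opening: -0.0003
gripper_force: 0.0
```

Call:
carry_out(targets=[[-0.2, 0, 0, 0], [-0.4, 0, 0, 0], [-0.6, 0, 0, 0], [-0.8, 0, 0, 0], [-1, 0, 0, 0], [-1, 0, 0, 0]])

```text
t: 21.78
ee_pos: [0.5713, 0.0761, 0.0508]
orientation: [-3.142, -0.0, 1.45]
contact_force: [-0.6, 0.6, 0.1]
opening: -0.0001
gripper_force: 0.0
```

Call:
carry_out(targets=[[-0.15, 0, 0, 0], [-0.3, 0, 0, 0], [-0.45, 0, 0, 0], [-0.6, 0, 0, 0]])

```text
t: 22.28
ee_pos: [0.5707, 0.0705, 0.0508]
orientation: [3.142, -0.001, 1.45]
contact_force: [0.4, 3.0, -1.4]
opening: 0.0002
gripper_force: 1.9
```

Call:
carry_out(targets=[[-0.1, 0, 0, 0], [-0.2, 0, 0, 0], [-0.3, 0, 0, 0], [-0.4, 0, 0, 0], [-0.5, 0, 0, 0], [-0.6, 0, 0, 0]])

```text
t: 23.02
ee_pos: [0.5699, 0.0644, 0.0508]
orientation: [3.142, -0.0, 1.45]
contact_force: [0.6, 5.3, 0.4]
opening: -0.0001
gripper_force: 2.7
```

Call:
carry_out(targets=[[-0.05, 0, 0, 0], [-0.1, 0, 0, 0], [-0.15, 0, 0, 0], [-0.2, 0, 0, 0]])

```text
t: 23.52
ee_pos: [0.5697, 0.0624, 0.0509]
orientation: [3.142, -0.0, 1.45]
contact_force: [1.5, 5.6, 0.6]
opening: -0.0001
gripper_force: 2.6
```

Call:
carry_out(targets=[[-0.05, 0, 0, 0], [-0.1, 0, 0, 0]])

```text
t: 23.78
ee_pos: [0.5696, 0.0616, 0.0508]
orientation: [3.142, -0.001, 1.45]
contact_force: [1.2, 9.9, -0.2]
opening: -0.0004
gripper_force: 4.8
```

Call:
carry_out(targets=[[-0.05, 0, 0, 0], [-0.05, 0, 0, 0]])

```text
t: 24.02
ee_pos: [0.5696, 0.0616, 0.0509]
orientation: [3.141, -0.001, 1.45]
contact_force: [1.6, 10.3, -0.0]
opening: 0.0004
gripper_force: 5.5
```

```bash
python3 -c "
from h import *
go(560,0,150,83.1)"
```

```text
t 24.02 ee [569.6  61.6  50.9] ori [ 1.7999e+02 -8.0000e-02  8.3070e+01] F [ 1.6 10.3 -0. ] shift [-6.21 -0.21 -9.92] turn -0.0
```

Call:
carry_out(targets=[[-0.05, 0, 0, 0], [-0.05, 0, 0, 0]])

```text
t: 24.28
ee_pos: [0.5696, 0.0615, 0.0509]
orientation: [3.141, -0.002, 1.45]
contact_force: [3.2, 15.6, -0.8]
opening: 0.0001
gripper_force: 7.7
```

The row is solid: 15 N with no further movement. Back off, rise, and check.

Call:
carry_out(targets=[[0.3, 0, 0, 0], [1, 0, 0, 0], [2.5, 0, 0, 0], [3, 0, -4, 0], [3, 0, -9, 0], [8, 0, -14, 0], [13, 0, -16, 0], [18, 0, -16, 0], [22, 0, -16, 0], [22, 0, -16, 0]])

```text
t: 25.52
ee_pos: [0.5954, 0.282, 0.2102]
orientation: [-3.141, -0.0, 1.453]
contact_force: [-0.1, -0.3, 0.4]
opening: 0.0003
gripper_force: 0.0
```

```bash
python3 - <<'E'
from h import *
from plant import viewer
S=viewer.grab_frame("scene");D=viewer.grab_frame("side")
u=np.array([.1199,.9928]);v=np.array([.9928,-.1199])
for n,f,bx,th in [("scene",S,(205,165,110,75),115),("side",D,(240,160,74,72),150)]:
    for c,A,q in blobs(f,*bx,th,amin=30,amax=150):
        p=ray(f,*c,.094)[:2]*1e3
        if abs(p@v-558)<5: print(n,np.round(c,1),round(A,1),np.round([p@u,p@v],1))
fs=[cv2.resize(cv2.cvtColor(f["color"],cv2.COLOR_RGB2BGR)[y:y+h,x:x+w],None,fx=3,fy=3.5,interpolation=cv2.INTER_CUBIC) for f,(x,y,w,h) in [(S,(190,130,150,150)),(D,(225,130,115,150))]]
cv2.imwrite("pics/s7.png",np.hstack(fs))
E
```

```text
scene [290.8 222.2] 88.5 [ 70.3 558.2]
scene [278.9 214.4] 83.0 [ 40.2 558.3]
scene [256.3 199.9] 74.2 [-19.9 559.3]
scene [246.1 192.6] 69.9 [-50.  558.2]
scene [235.8 185.9] 65.7 [-80.  558.5]
scene [226.  179.3] 62.1 [-110.1  558.4]
side [264.4 214.3] 65.4 [ 71.3 559.8]
side [271.3 205.9] 61.0 [ 41.2 560.3]
side [284.5 190.1] 53.9 [-18.9 561.1]
side [291.3 182.8] 53.6 [-48.8 560.1]
side [297.2 175.5] 49.8 [-78.9 560.9]
side [304.4 169.2] 36.7 [-108.2  557.2]
```

View pics/s7.png

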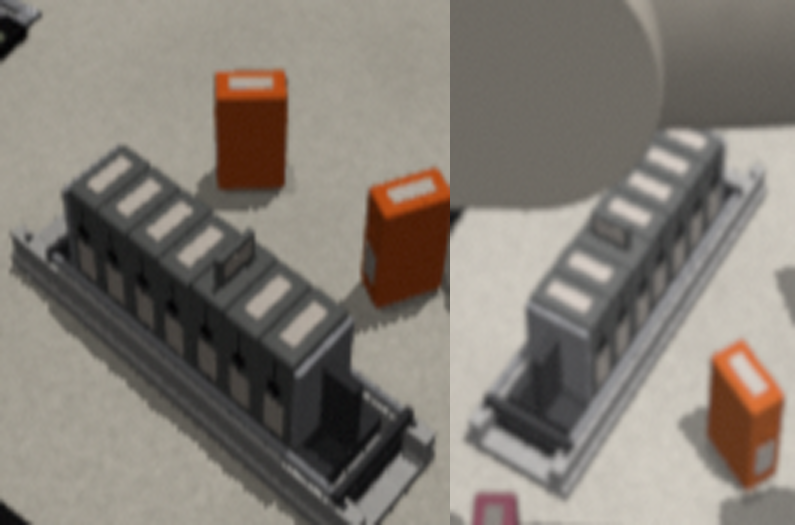

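All seven cases are upright and closed up at a 30 mm pitch, with the follower flush against the last one.

```bash
python3 -c "
from plant import ticket
print(ticket.sign_off())"
```

```text
the job is handed in; nothing more can be done
None
```

The loose case is filed upright and fully home between the tabbed case and case5, the follower has closed the row snug at about 15 N, and the job is handed in; the hardest push was about 30 N, when case5 and the follower reached the rear stop.

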